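# Return a buffer bottle to the door rack of a roller-catch cupboard

### The arm

A 6-joint arm with a two-finger parallel gripper is mounted at the origin on a cart in front of the work surface, level with it; the furniture and walls round the work are solid. World frame = base frame: x ahead of the robot, y to its left, z up, the work surface at z = 0. Lengths are in m, angles in rad, forces in N, time in s.
With the tool pointing down it reaches from about 0.35 to 0.975 m from the base axis. Payload 4.9 kg.
Tool frame: the origin (TCP) lies midway between the tips of the shut fingers; the grasp point (between the pads) lies behind it (manip.tcp_to_grasp is the z of the grasp point in the tool frame, in m); z points along the fingers, y is the direction in which the jaws open and shut (so a half turn about z gives the same grasp; the last joint's range is limited). The gripper opens to 85 mm and grips with 20 to 120 N. Pads are 22 mm wide; open, the fingers measure 114 mm over their backs; the gripper's body (76 mm by 85 mm) begins 54 mm behind the grasp point. The pads swing forward as they close: fully open they stand 13 mm farther back than shut.
Start: joints at [-1.452, 0.053, 1.613, -0, 1.476, -0.119], TCP at [0.147, -0.607, 0.231] pointing down, gripper open.
Joint ranges: [-3.01, 3.01], [-1.01, 2.22], [0.06, 2.58], [-1.02, 4.17], [0.09, 2.62], [-3.14, 3.14]. Speed limits (rad/s): [2.57, 2.57, 3.14, 3.14, 3.14, 3.14].

### API

Orientations are given as a unit quaternion [w, x, y, z].
In Python, from plant import status, vision, order, regions_of, manip gives the robot as it stands. The module is installed in compiled form; this text tells all that it offers.
- The arm moves only by the shell command python3 -m crank 'ROWS'. ROWS is JSON, one flat list of numbers, 5 for each row, row after row: the shift along the tool's x, y, z in mm, then the turn about the tool's z in degrees, then the opening in per cent of the stroke, from 0 (shut) to 100 (fully open). In form: [tx, ty, tz, yaw, fingers, tx, ty, tz, yaw, fingers, ...]. A call has exactly 10 rows; each row is the pose to reach, as a shift and turn from the pose commanded when the call began, along the tool's axes at that moment; what a row does not reach only later rows make up. A row lasts 1/10 s, in which the tool goes at most 50 mm and 8.59 degrees, less where a joint would pass 70% of its speed; a pose out of reach is approached as far as the arm can. A call with a gripper value outside its range is refused whole. The fingers move at their own pace and stop on an object; the grip force is fixed at half the most. Time passes only in rows, so rows that repeat a pose let the fingers close, or fill a call up. It gives the time, the measured TCP pose, the force and the opening at its end, in the units of the state.
- status.state(): the state, without advancing time (a new reading comes with each control period).
- vision.grab_frame(name): name is "scene" or "top"; returns (picture, depth): 400x640x3 uint8, red, green, blue; 400x640 float32, m along the optical axis (not along the pixel's ray), 0 where there is no reading.
- vision.get_calibration(name): a dict with "camera_matrix" (3x3 intrinsics, pixels), "k1" (the pictures are not rectified: a ray, as slopes to the right and down, at radius r is drawn at 1 + k1 r^2 times it, then the intrinsics apply), "R" (3x3) and "t" (3): a world point X has camera coordinates R X + t. Camera axes: x right, y down, z forward; pixel columns grow to the right and rows downward; lengths in m; the calibration is good to about 2 mm. A picture is of the moment at which its call begins. get_calibration takes no time and is no camera call.
- order.job_done(): hands the job in, once; it reports no verdict.
Trained networks look in the newest picture that a camera, given by its name, has taken for a name from the list of things; names that differ only in an ending like _2 or _b are one class to them, and where a whole thing is asked for, a point or a joint stands for the part that bears it (a point fixed in the world has none). Each returns a list of dicts, best first, with "confidence" (0 to 1); they miss things now and then, are a little off and sometimes report something else, mostly with a low value. They report only what shows in the picture. A call takes as long as a camera call. They do not tell look-alikes from the thing itself.
- regions_of(camera, name): "region" (400x640 bool, what is visible of it) and "extent" ([centre column, centre row, width, height] in pixels, round what is visible of it).
The state is a dict: "time": time; "joint_pos": joint angles; "joint_vel": joint speeds; "joint_efforts": joint torques, N m; "tool_pos": TCP position; "tool_rot": TCP orientation; "contact_force": force on the tool from outside, world axes, zero at the start; "ft_torque": the same for the moment, N m; "gripper_width": opening from 0.0 (shut) to 1.0 (fully open).
Only numpy, scipy, OpenCV 4.12 (cv2) and the standard library are available. Lean on these libraries where they do the work, as an engineer would, in place of code of your own. Each camera call takes 0.05 s, during which the arm holds its last target. There are 200 camera calls.

### The job

The pH calibration is finished: gently pull open the door of the small grey cupboard through its roller catch, without letting it fly, and stand the small buffer bottle from the bench upright in the free hole of the rack inside the door, right down on the rack's shelf. Then press the door shut by feel, past the point where it first meets resistance but with no more than about 20 N, so that the strike is not rammed into the catch, until the catch snaps and holds it by itself; leave everything else as it is.

Things in the scene. Friction and masses are not known exactly. Their poses are not given: they have to be found in the camera images.
- cupboard: Small grey sheet-steel bench cupboard, fixed, 140 mm deep, 250 mm wide, 185 mm high. Origin: centre of its underside, on the bench; z up, +x to its back; the door covers its -x side (towards the robot); +y is its left side (hinge side).
- door (a joint): Opening angle of the door, rad; grows as its right-hand edge swings out towards the robot, up to 1.95; it stays where it is left. Caught, it rests between -0.010 and +0.004 (the catch sits in slots, so this varies); not caught, it springs back and stands ajar at 0.017 or more. It starts caught; about 8 N at the handle pulls it free. Feel when shutting: see the hinge.
- handle (a point): Grip point on the axis of the upright bar handle, 155 mm above the bench: bar 11 mm thick, 85 mm long, its top 25 mm above the point, 35 mm in front of the door's outer face, on thin posts 6 mm from its ends. Axes are the door's: z up, x straight into the door (closing), y to the hinge. 222 mm from the pin along the door, 41 mm in front of it. Door 12 mm thick, top 183 mm above the bench.
- hinge (a point): Point on the door's hinge pin (left front edge), 155 mm above the bench, axes as at the handle. Shutting: sprung strike and rubber buffer resist from about 5 mm (at the handle) before the resting place; force grows to 11-17 N; the catch snaps (force drops suddenly, by 2 N or more) 0.5 to 4 mm past the resting place; about 4 mm farther metal meets metal. Let go, the door springs back to rest.
- rack_place (a point): Centre of the free round hole of the steel rack on the door's inside, at the level of the rack's shelf, where the bottle's foot must stand (85 mm above the bench). The hole is 45 mm wide, in a 4 mm plate whose top is 28 mm above the shelf. It lies 28 mm off the door's inner face, 149 mm from the pin along the door. Axes as at the handle.
- bottle_mid (a point): Centre (half-way up, 39.5 mm above its foot) of the loose small white plastic bottle on the bench, the only one of its size there: round, 39 mm in diameter, 79 mm high, body straight up to 60 mm, screw cap 30 mm in diameter on top, 50 to 110 g. Its z is the bottle's axis.
- stored_mid (a point): Centre (39 mm above its foot) of a like bottle, loose, that already stands in the rack's other hole, 84 mm nearer the hinge than the free hole. It must stay standing there.
- vial_1: Snap-cap vial, 25 mm in diameter, 47 mm high, loose on the bench; to be left alone. Origin: centre of its foot.
- vial_2: A second such vial; to be left alone. Origin: centre of its foot.
- weight_50g: Small brass knob weight, 20 mm in diameter, 31 mm high, loose on the bench; to be left alone. Origin: centre of its foot.
Not all that is in view belongs to the job. What is shaped like the part that bears bottle_mid but blue, purple or yellow is not meant.

How it is judged:
On the way, in this order (a step that is already met when the one before it is completed fails the run):
1. the door has been pulled open through the catch (more than 0.5 rad) (value of joint door above 0.5 rad), for 0.1 s.
2. the bottle stands upright in the rack's free hole, on the shelf, released (horizontal distance between bottle_mid and rack_place below 0.008 m and z of bottle_mid in the frame of rack_place between 0.034 and 0.043 m and angle between bottle_mid's own z axis and vertical below 0.15 rad and contact force between the fingers and anything else below 0.1 N), for 0.2 s.
At the end, for the whole second after the job is handed in: The door is shut and held by the catch alone (angle below 0.0095 rad, at rest), the bottle stands upright (within 0.15 rad) on the shelf of the rack, in its hole (within 8 mm of the hole's centre line, foot within 5 mm of the shelf), and the other bottle still stands upright in its hole (value of joint door below 0.0095 rad and velocity of joint door between -0.05 and 0.05 rad/s and horizontal distance between bottle_mid and rack_place below 0.008 m and z of bottle_mid in the frame of rack_place between 0.034 and 0.043 m and angle between each of bottle_mid, stored_mid's own z axis and vertical below 0.15 rad); the robot touches nothing.
It fails at once if the strike on the door is rammed metal to metal into the catch's frame with more than 20 N in all (10 N on either of its two plates) (contact force between door_c28 and catch_frame_c0 above 10 N or contact force between door_c28 and catch_frame_c1 above 10 N).
It fails at once if the open door swings faster than 2.5 rad/s (value of joint door above 0.06 rad and (velocity of joint door above 2.5 rad/s or velocity of joint door below -2.5 rad/s)).
It fails at once if the bottle already in the rack is tipped or lifted out (angle between stored_mid's own z axis and vertical above 0.35 rad or height (world z) of stored_mid above 0.15 m).
It fails at once if a vial or the weight on the bench is moved by more than 20 mm (distance of any of vial_1, vial_2, weight_50g from where it was at the start of the episode above 0.02 m).
It also fails if it takes over 72 s, if anything falls off the work surface, if the arm or the gripper's body presses on something with over 40 N, if the wrist force passes 120 N, or if a joint passes its speed limit or range.

## Working session

There is one attempt and no reset: what is moved stays moved. The work goes in short steps, Python scripts to look and compute and a shell command to move; the robot and the scene stay as the last step left them, time stands still between calls to the robot, and variables do not carry over. Pictures are saved under pics/ and viewed, on a budget of 10 in all, crops included, one or two more only if the job needs it, and the job is handed in when it is done.

```bash
mkdir -p pics
cat > h.py <<'E'
import numpy as np, cv2
from plant import status, vision, order, regions_of, manip
def cal(n):
    c=vision.get_calibration(n); return np.array(c["camera_matrix"]),c["k1"],np.array(c["R"]),np.array(c["t"])
def w2p(n,X):
    K,k,R,t=cal(n); c=R@np.asarray(X,float)+t; s=c[:2]/c[2]; s=s*(1+k*(s@s)); return (K@[s[0],s[1],1])[:2]
def ray(n,u,v):
    K,k,R,t=cal(n); d=np.linalg.solve(K,np.array([u,v,1.]))[:2]; s=d.copy()
    for _ in range(10): s=d/(1+k*(s@s))
    return -R.T@t, R.T@np.array([s[0],s[1],1.])
def atdepth(n,u,v,d):
    o,r=ray(n,u,v); return o+r*d
def atz(n,u,v,z):
    o,r=ray(n,u,v); return o+r*(z-o[2])/r[2]
def pts(n,mask,D):
    return np.array([atdepth(n,u,v,D[v,u]) for v,u in np.argwhere(mask&(D>0))])
def save(img,f,sc=1): cv2.imwrite('pics/'+f,cv2.resize(img[:,:,::-1],None,fx=sc,fy=sc))
E
python3 - <<'E'
from h import *
print(status.state(), manip.tcp_to_grasp)
ims=[]
for n in("scene","top"):
    I,D=vision.grab_frame(n); np.savez(f'{n}0.npz',I=I,D=D); ims.append(I)
    K,k,R,t=cal(n); print(n,K[0,0],k,-R.T@t,R.round(2).tolist())
    for th in("cupboard","door","handle","hinge","rack_place","bottle_mid","stored_mid","vial_1","weight_50g"):
        try:
          for r in regions_of(n,th)[:4]:
            P=pts(n,r["region"],D)
            print(th,round(r["confidence"],2),np.round(r["extent"]),P.shape[0],np.median(P,0).round(3) if len(P) else '', P.min(0).round(3),P.max(0).round(3))
        except Exception as e: print(th,e)
save(np.vstack([ims[0],ims[1]]),'a.png',0.74)
E
```

```text
{'time': 0.0, 'joint_pos': array([-1.45198334e+00,  5.33479144e-02,  1.61430201e+00, -1.71304343e-05,
        1.47598897e+00, -1.18977383e-01]), 'joint_vel': array([ 0.00010675, -0.00125791,  0.00110644,  0.00114596,  0.00104618,
        0.00025791]), 'joint_efforts': array([-2.49617529e-03, -3.93683124e+01, -3.70177853e+01, -1.15689622e-04,
        7.26496830e-03, -3.35349583e-06]), 'tool_pos': array([ 0.14715733, -0.60678678,  0.23006377]), 'tool_rot': array([-1.02312018e-03,  9.92939673e-01,  1.18616014e-01, -8.44181687e-06]), 'contact_force': array([0.17064724, 0.04107865, 0.3188945 ]), 'ft_torque': array([-0.02440986, -0.03138409,  0.01459303]), 'gripper_width': 1.000066105409375} -0.0187
scene 363.28391593424595 -0.044757409136172537 [0.07317707 0.44442878 0.79333363] [[-0.75, -0.66, 0.01], [-0.46, 0.5, -0.73], [0.48, -0.55, -0.68]]
cupboard time passes only in moves, steps and waits
door time passes only in moves, steps and waits
handle time passes only in moves, steps and waits
hinge time passes only in moves, steps and waits
bottle_mid 0.9 [323. 245.  17.  27.] 359 [ 0.459 -
[... 1210 characters left out ...]
ack_place 0.76 [251. 169.  84.  24.] 1450 [0.644 0.108 0.127] [ 0.612 -0.013 -0.011] [0.695 0.28  0.189]
rack_place 0.64 [330. 213.   8.  10.] 51 [ 0.52  -0.139  0.044] [ 0.513 -0.15  -0.002] [ 0.534 -0.13   0.057]
bottle_mid 0.67 [352. 243.  14.  16.] 128 [ 0.415 -0.206  0.072] [ 0.4   -0.227  0.001] [ 0.434 -0.188  0.085]
bottle_mid 0.48 [444. 207.  14.  14.] 189 [ 0.545 -0.51   0.059] [ 0.528 -0.549 -0.007] [ 0.583 -0.496  0.088]
bottle_mid time passes only in moves, steps and waits
vial_1 0.4 [330. 211.   7.   5.] 46 [ 0.522 -0.139  0.045] [ 0.513 -0.149  0.021] [ 0.534 -0.13   0.057]
weight_50g 0.4 [251. 168.  83.  24.] 1431 [0.643 0.107 0.129] [ 0.612 -0.013 -0.011] [0.689 0.252 0.189]
```

View pics/a.png

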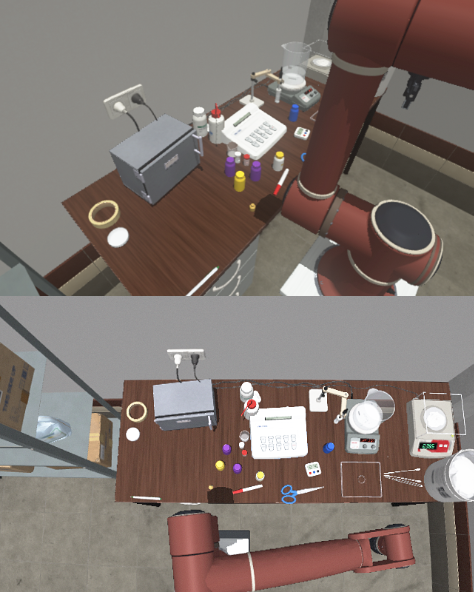

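Run:
```python
from h import *
S=np.load('scene0.npz');T=np.load('top0.npz')
a=cv2.resize(S['I'][130:300,130:400],None,fx=2.9,fy=2.9,interpolation=cv2.INTER_CUBIC)[:, :783]
b=cv2.resize(T['I'][110:270,190:400],None,fx=2.9,fy=2.9*0.0+0.0 or 2.9,interpolation=cv2.INTER_CUBIC)
save(a,'b.png'); save(b,'c.png')
D=T['D']
# door/cupboard top points
def grid(I,D,n,r0,r1,c0,c1):
    m=np.zeros(D.shape,bool); m[r0:r1,c0:c1]=1; return pts(n,m,D)
P=grid(None,D,'top',100,200,195,310)
top=P[(P[:,2]>.175)&(P[:,2]<.2)]; print('top',len(top),np.median(top[:,2]))
r=cv2.minAreaRect(top[:,:2].astype(np.float32)); print(r, cv2.boxPoints(r).round(3).tolist())
P2=grid(None,S['D'],'scene',140,290,140,285)
np.save('Pc.npy',np.vstack([P2,P]))
t2=P2[(P2[:,2]>.178)&(P2[:,2]<.195)]; r=cv2.minAreaRect(t2[:,:2].astype(np.float32)); print('s',len(t2),np.median(t2[:,2]),r,cv2.boxPoints(r).round(3).tolist())
```

```text
Traceback (most recent call last):
  File "h.py", line 16, in pts
    return np.array([atdepth(n,u,v,D[v,u]) for v,u in np.argwhere(mask&(D>0))])
                     ~~~~~~~^^^^^^^^^^^^^^
  File "h.py", line 12, in atdepth
    o,r=ray(n,u,v); return o+r*d
        ~~~^^^^^^^
  File "h.py", line 8, in ray
    K,k,R,t=cal(n); d=np.linalg.solve(K,np.array([u,v,1.]))[:2]; s=d.copy()
            ~~~^^^
  File "h.py", line 4, in cal
    c=vision.get_calibration(n); return np.array(c["camera_matrix"]),c["k1"],np.array(c["R"]),np.array(c["t"])
ValueError: time passes only in moves, steps and waits
```

View pics/b.png

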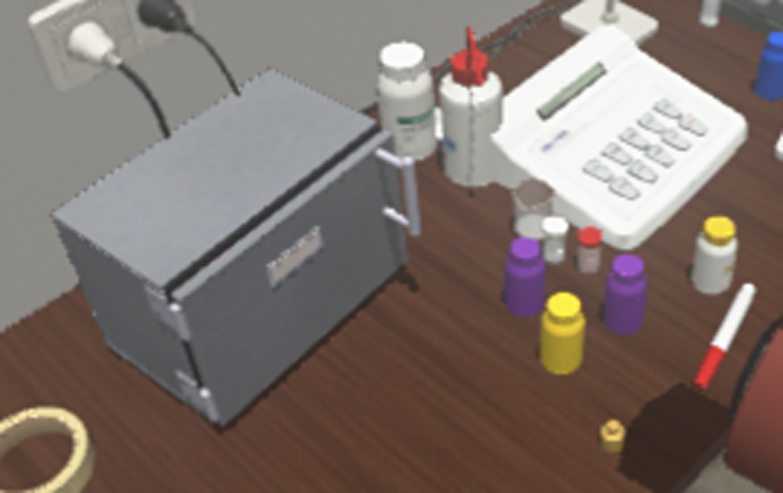

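View pics/c.png

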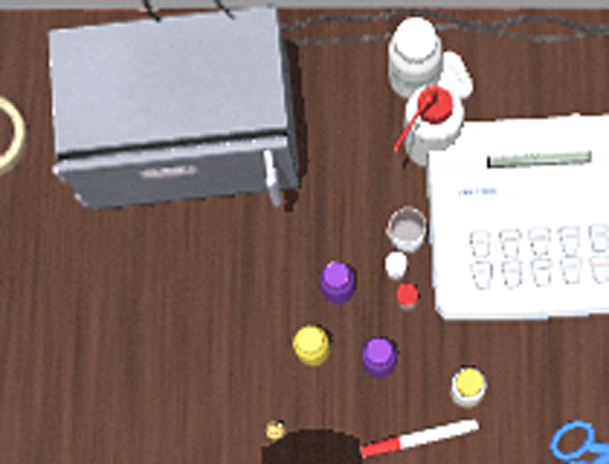

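White bottle with the yellow cap at scene (377,218) / top (352,243) is the one. Its look-alikes are purple at scene (310,226) and (345,232), yellow at (323,245), and blue at (397,154). The two big white bottles near the cupboard are a different size. First move: raise the tool and travel towards the work.

```bash
python3 -m crank '[0,0,-30,0,100, 0,0,-70,0,100, 25,-25,-80,0,100, 50,-50,-80,0,100, 80,-80,-80,0,100, 110,-110,-80,0,100, 140,-145,-80,0,100, 170,-180,-80,0,100, 200,-215,-80,0,100, 225,-240,-80,0,100]'
cat > h.py <<'E'
import numpy as np, cv2, pickle, os
from plant import status, vision, order, regions_of, manip
if not os.path.exists('cal.pkl'):
    pickle.dump({n:{k:np.array(v) for k,v in vision.get_calibration(n).items()} for n in("scene","top")},open('cal.pkl','wb'))
CAL=pickle.load(open('cal.pkl','rb'))
def cal(n):
    c=CAL[n]; return c["camera_matrix"],float(c["k1"]),c["R"],c["t"]
def w2p(n,X):
    K,k,R,t=cal(n); c=R@np.asarray(X,float)+t; s=c[:2]/c[2]; s=s*(1+k*(s@s)); return (K@[s[0],s[1],1])[:2]
def ray(n,u,v):
    K,k,R,t=cal(n); d=np.linalg.solve(K,np.array([u,v,1.]))[:2]; s=d.copy()
    for _ in range(10): s=d/(1+k*(s@s))
    return -R.T@t, R.T@np.array([s[0],s[1],1.])
def atz(n,u,v,z):
    o,r=ray(n,u,v); return o+r*(z-o[2])/r[2]
def pts(n,mask,D):
    o=-cal(n)[2].T@cal(n)[3]
    return np.array([o+ray(n,u,v)[1]*D[v,u] for v,u in np.argwhere(mask&(D>0))])
def box(n,D,r0,r1,c0,c1):
    m=np.zeros(D.shape,bool); m[r0:r1,c0:c1]=1; return pts(n,m,D)
def save(img,f,sc=1): cv2.imwrite('pics/'+f,cv2.resize(img[:,:,::-1],None,fx=sc,fy=sc,interpolation=cv2.INTER_CUBIC))
def toolax():
    s=status.state(); w,x,y,z=s['tool_rot']
    from scipy.spatial.transform import Rotation as Ro
    return s,Ro.from_quat([x,y,z,w]).as_matrix()
def go(X,yawdir=None):
    "rows numbers (mm in tool axes) from the present TCP to world X; yaw (deg) bringing tool y onto +-yawdir"
    s,M=toolax(); d=M.T@(np.asarray(X)-s['tool_pos'])*1000
    out=list(d.round(1))
    if yawdir is not None:
        v=M.T@np.array([yawdir[0],yawdir[1],0]); a=np.degrees(np.arctan2(-v[0],v[1])); a=(a+90)%180-90; out.append(round(a,1))
    return out
E
python3 - <<'E'
from h import *
S=np.load('scene0.npz');T=np.load('top0.npz')
P=box('top',T['D'],100,200,195,310); P2=box('scene',S['D'],140,290,140,285)
for nm,Q in(('top',P),('scene',P2)):
    t=Q[(Q[:,2]>.177)&(Q[:,2]<.196)&(Q[:,0]>.55)]
    r=cv2.minAreaRect(t[:,:2].astype(np.float32)); print(nm,len(t),np.median(t[:,2]),r[1:],cv2.boxPoints(r).round(3).tolist())
    # front face plane: points z .03-.16 with x< .70
    f=Q[(Q[:,2]>.03)&(Q[:,2]<.17)&(Q[:,0]<.72)&(Q[:,0]>.55)&(Q[:,1]<.30)&(Q[:,1]>0.0)]
    m=np.ones(len(f),bool)
    for _ in range(12):
        c=np.polyfit(f[m,1],f[m,0],1); e=f[:,0]-np.polyval(c,f[:,1]); m=abs(e)<max(.006,1.5*np.median(abs(e[m])))
    print('face x=a*y+b',c,m.sum(),len(f),'y range',np.percentile(f[m,1],[1,99]),e[m].std())
    b=f[e<-.022]; print('front pts',len(b),np.median(b,0) if len(b) else '')
    h=Q[(Q[:,2]>.10)&(Q[:,2]<.19)&(Q[:,1]<.06)&(Q[:,1]>-.04)]; h=h[(h[:,0]-np.polyval(c,h[:,1])<-.022)&(h[:,0]-np.polyval(c,h[:,1])>-.05)]
    print('handle',len(h),h.mean(0) if len(h) else '',h.min(0),h.max(0))
B=pts('scene',(lambda m:m)(np.pad(np.ones((32,20),bool),((205,163),(367,253)))),S['D'])
b=B[(B[:,2]>.015)&(B[:,2]<.1)]; print('bottle',len(b),b.mean(0),b.min(0),b.max(0))
print(status.state()['tool_pos'],atz('top',352,243,.06))
E
```

```text
time: 2.0
tool_pos: [0.31, -0.319, 0.3116]
tool_rot: [0.0, 0.993, 0.119, 0.0]
contact_force: [0.6, -0.9, 0.6]
gripper_width: 1.001
top 3754 0.18359472355237305 ((0.20082597434520721, 0.2501988112926483), 6.206584453582764) [[0.5889999866485596, 0.23100000619888306], [0.6159999966621399, -0.017999999225139618], [0.8159999847412109, 0.004000000189989805], [0.7889999747276306, 0.25200000405311584]]
face x=a*y+b [-0.11030137  0.65486211] 847 930 y range [0.00150216 0.23404596] 0.001172425534756755
front pts 23 [0.61473274 0.00438041 0.13429012]
handle 37 [0.61787498 0.00523687 0.15691788] [6.12128360e-01 1.56479382e-04 1.12022113e-01] [0.63191589 0.01104514 0.18848412]
scene 5058 0.1863739191278171 ((0.269387423992157, 0.29300472140312195), 88.86800384521484) [[0.6129999756813049, -0.01600000075995922], [0.906000018119812, -0.020999999716877937], [0.9110000133514404, 0.24799999594688416], [0.6179999709129333, 0.2540000081062317]]
face x=a*y+b [-0.10613207  0.65495474] 2960 3650 y range [0.00302961 0.23563075] 0.0011274787568673398
front pts 91 [0.61605792 0.00596147 0.13010756]
handle 126 [0.61814866 0.00520962 0.14611602] [ 0.61225741 -0.00142784  0.10024176] [0.63242395 0.00922851 0.18827871]
bottle 306 [ 0.41237343 -0.20080584  0.05154613] [ 0.37134123 -0.22450264  0.0150636 ] [ 0.43826015 -0.18179394  0.08265741]
[ 0.30998815 -0.31902079  0.31163205] [ 0.41666224 -0.21007341  0.06      ]
```

```bash
python3 -c "
from h import *
print(go([.619,.0045,.14],[-.1074,.9942]))"
```

```text
[np.float64(376.6), np.float64(-241.5), np.float64(171.7), np.float64(7.5)]
```

```bash
python3 -m crank '[35,-22,0,0.7,100, 75,-48,0,1.5,100, 115,-74,0,2.3,100, 155,-100,0,3.1,100, 195,-125,0,3.9,100, 235,-151,10,4.7,100, 275,-176,30,5.5,60, 315,-202,50,6.5,60, 355,-228,70,7.5,60, 376.6,-241.5,80,7.5,60]'
python3 -c "
from h import *
print(go([.619,.0045,.14],[-.1074,.9942]))
I,D=vision.grab_frame('scene'); save(I[120:300,150:390],'d.png',2.5)"
```

```text
time: 3.0
tool_pos: [0.6192, 0.0049, 0.2292]
tool_rot: [-0.0, 0.999, 0.054, -0.001]
contact_force: [0.8, -1.8, -0.2]
gripper_width: 0.598
[np.float64(-0.1), np.float64(0.5), np.float64(89.2), np.float64(0.1)]
```

View pics/d.png

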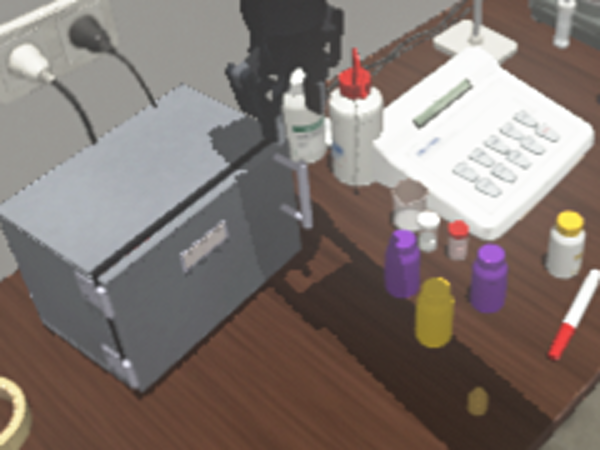

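The gripper stands above the handle at crop (300,190), roughly in line with it, and nothing is below the fingers. Descend and close.

```bash
python3 -m crank '[0,0,25,0,60, 0,0,50,0,60, 0,0,75,0,60, 0,0,90,0,60, 0,0,90,0,30, 0,0,90,0,0, 0,0,90,0,0, 0,0,90,0,0, 0,0,90,0,0, 0,0,90,0,0]'
```

```text
time: 4.05
tool_pos: [0.6196, 0.0037, 0.1432]
tool_rot: [-0.001, 0.999, 0.054, 0.002]
contact_force: [1.5, 4.8, -0.1]
gripper_width: 0.107
```

```bash
python3 -c "
import numpy as np
for d in [.4,.8,1.2,1.6,2,3,4,5,6,7,8,10,12,14,16,18,20,25,30,35,40]:
    t=np.radians(d);c,s=np.cos(t),np.sin(t);print(d,(np.array([-41*c-222*s,-41*s+222*c])-[-41,222]).round(1))"
python3 -m crank '[-1.5,-0.3,0,0.4,0, -3.1,-0.6,0,0.8,0, -4.6,-0.9,0,1.2,0, -6.2,-1.2,0,1.6,0, -7.7,-1.6,0,2,0, -11.6,-2.4,0,3,0, -15.4,-3.4,0,4,0, -19.2,-4.4,0,5,0, -23,-5.5,0,6,0, -23,-5.5,0,6,0]'
```

```text
0.4 [-1.5 -0.3]
0.8 [-3.1 -0.6]
1.2 [-4.6 -0.9]
1.6 [-6.2 -1.2]
2 [-7.7 -1.6]
3 [-11.6  -2.5]
4 [-15.4  -3.4]
5 [-19.2  -4.4]
6 [-23.   -5.5]
7 [-26.7  -6.7]
8 [-30.5  -7.9]
10 [-37.9 -10.5]
12 [-45.3 -13.4]
14 [-52.5 -16.5]
16 [-59.6 -19.9]
18 [-66.6 -23.5]
20 [-73.5 -27.4]
25 [-90.  -38.1]
30 [-105.5  -50.2]
35 [-119.9  -63.7]
40 [-133.1  -78.3]
time: 5.05
tool_pos: [0.5958, 0.0066, 0.1432]
tool_rot: [-0.001, 1.0, 0.001, 0.002]
contact_force: [-0.1, 6.2, -1.0]
gripper_width: 0.111
```

```bash
python3 -m crank '[-11.6,-2.5,0,3,0, -26.7,-6.7,0,7,0, -37.9,-10.5,0,10,0, -52.5,-16.5,0,14,0, -66.6,-23.5,0,18,0, -80.1,-31.5,0,22,0, -96.4,-42.7,0,27,0, -111.4,-55.7,0,32,0, -119.9,-63.7,0,35,0, -119.9,-63.7,0,35,0]'
python3 -c "
import numpy as np
for d in [22,27,32,3.5,7.5,11.5,15.5,19.5,23.5,27.5,31]:
    t=np.radians(d);c,s=np.cos(t),np.sin(t);print(d,(np.array([-41*c-222*s,-41*s+222*c])-[-41,222]).round(1))"
```

```text
time: 6.05
tool_pos: [0.4752, 0.0692, 0.1432]
tool_rot: [-0.0, 0.954, -0.299, 0.001]
contact_force: [-0.3, 0.3, 1.8]
gripper_width: 0.11
22 [-80.2 -31.5]
27 [-96.3 -42.8]
32 [-111.4  -55.5]
3.5 [-13.5  -2.9]
7.5 [-28.6  -7.3]
11.5 [-43.4 -12.6]
15.5 [-57.8 -19. ]
19.5 [-71.8 -26.4]
23.5 [-85.1 -34.8]
27.5 [-97.9 -44. ]
31 [-108.5  -52.8]
```

```bash
python3 -m crank '[-13.5,-2.9,0,3.5,0, -28.6,-7.3,0,7.5,0, -43.4,-12.6,0,11.5,0, -57.8,-19,0,15.5,0, -71.8,-26.4,0,19.5,0, -85.1,-34.8,0,23.5,0, -97.9,-44,0,27.5,0, -108.5,-52.8,0,31,0, -108.5,-52.8,0,31,0, -108.5,-52.8,0,31,0]'
python3 - <<'E'
from h import *
s=status.state(); print(repr(s['tool_pos']),repr(s['tool_rot']))
Q=np.array([[.6196,.0037],[.5958,.0066],[.4752,.0692],s['tool_pos'][:2]])
q=[.054,.001,-.299,s['tool_rot'][2]]
from scipy.optimize import least_squares
f=lambda p:np.hypot(*(Q-p[:2]).T)-p[2]
r=least_squares(f,[.636,.23,.2257]);print(r.x,r.fun)
r=least_squares(lambda p:np.hypot(*(Q-p).T)-.22575,[.636,.23]);print(r.x,r.fun)
a=np.arctan2(*(Q-r.x).T[::-1]);print('psi of handle',a, 'theta rel',a-a[0],'tool yaw',[2*(np.arcsin(x)-np.arcsin(.054)) for x in q])
E
```

```text
time: 7.05
tool_pos: [0.4158, 0.1739, 0.1431]
tool_rot: [0.001, 0.84, -0.543, -0.001]
contact_force: [-9.1, -2.3, 7.6]
gripper_width: 0.113
array([0.41575556, 0.17393902, 0.14313378]) array([ 1.04455807e-03,  8.39806444e-01, -5.42884480e-01, -6.97455289e-04])
[0.63472497 0.2289894  0.2257849 ] [ 1.16375002e-05 -1.46709690e-05  4.52810563e-06 -1.49437903e-06]
[0.63470003 0.22895846] [ 1.40042117e-05 -1.45402726e-05 -8.37168500e-08  1.67878473e-06]
psi of handle [-1.63773041 -1.74398656 -2.355385   -2.89539644] theta rel [ 0.         -0.10625614 -0.71765459 -1.25766602] tool yaw [np.float64(0.0), np.float64(-0.10605255666120475), np.float64(-0.7153416404427111), np.float64(-1.2557885649023708)]
```

```bash
python3 -m crank '[0,0,0,0,20, 0,0,0,0,50, 0,0,0,0,50, 0,0,0,0,50, 0,0,-20,0,50, 0,0,-50,0,50, 0,0,-90,0,70, 0,0,-130,0,100, 0,0,-150,0,100, 0,0,-150,0,100]'
python3 - <<'E'
from h import *
d=-2.89539644+.1826; dv=np.array([np.cos(d),np.sin(d)]); n=np.array([-dv[1],dv[0]])
Hg=np.array([.63470,.22896]); hole=Hg+.149*dv+.034*n; print('d',dv,'n',n,'hole',hole,'stored',Hg+.065*dv+.034*n)
out=[]
for c in('scene','top'):
    I,D=vision.grab_frame(c); np.savez(f'{c}1.npz',I=I,D=D)
    p=w2p(c,[.415,-.205,.07]).astype(int)
    hsv=cv2.cvtColor(I,cv2.COLOR_RGB2HSV); m=np.zeros(D.shape,bool); w=14; sl=np.s_[p[1]-w:p[1]+w,p[0]-w:p[0]+w]
    m[sl]=((hsv[...,0]>18)&(hsv[...,0]<38)&(hsv[...,1]>130)&(hsv[...,2]>90))[sl]
    v,u=np.argwhere(m).mean(0); print(c,p,u,v,m.sum(),'cap mid',atz(c,u,v,.073),'depth cap',pts(c,m,D).mean(0) )
    for r in regions_of(c,'bottle_mid'):
        e=r['extent']
        if abs(e[0]-p[0])<12 and abs(e[1]-p[1])<15:
            Q=pts(c,r['region'],D); print('net',r['confidence'],e,atz(c,e[0],e[1],.045),np.median(Q,0))
    # project predicted hole
    cc=np.array([w2p(c,[hole[0],hole[1],.113]),w2p(c,[hole[0],hole[1],.085]),w2p(c,[*(Hg+.222*dv-.041*n),.18]),w2p(c,[*Hg,.183])]);print('proj',cc.round(1).tolist())
    q=cc[0].astype(int); J=cv2.resize(I[q[1]-45:q[1]+45,q[0]-60:q[0]+60],None,fx=6.4,fy=6.4,interpolation=cv2.INTER_NEAREST)
    for x in cc:
        cv2.drawMarker(J,tuple(int(k) for k in (x-q+[60,45]+.5)*6.4),(0,255,0),cv2.MARKER_CROSS,16,1)
    ring=np.array([w2p(c,[hole[0]+.0225*np.cos(t),hole[1]+.0225*np.sin(t),.113]) for t in np.linspace(0,6.28,40)])
    cv2.polylines(J,[((ring-q+[60,45]+.5)*6.4).astype(np.int32)],True,(255,0,0),1); out.append(cv2.resize(J,None,fx=.5,fy=.5) if 0 else J[100:400])
save(np.vstack(out),'e.png')
E
```

```text
time: 8.05
tool_pos: [0.418, 0.1744, 0.2958]
tool_rot: [-0.003, 0.839, -0.544, 0.003]
contact_force: [0.4, 0.0, -0.3]
gripper_width: 1.001
d [-0.90946691 -0.4157763 ] n [ 0.4157763  -0.90946691] hole [0.51332582 0.13608746] stored [0.58972104 0.17101267]
scene [378 211] 377.60674157303373 208.6629213483146 89 cap mid [ 0.42223346 -0.21189047  0.073     ] depth cap [ 0.42274219 -0.21270935  0.07221172]
net 0.7 [376.0, 217.4, 19.4, 28.0] [ 0.4189107  -0.20514113  0.045     ] [ 0.41425188 -0.198821    0.04834814]
proj [[261.7, 256.0], [262.8, 263.2], [277.0, 272.7], [191.0, 231.8]]
top [350 243] 351.515625 241.359375 64 cap mid [ 0.42030959 -0.20790944  0.073     ] depth cap [ 0.41965179 -0.20782274  0.07735964]
proj [[242.5, 209.8], [244.0, 211.4], [224.9, 237.7], [210.4, 166.5]]
```

View pics/e.png

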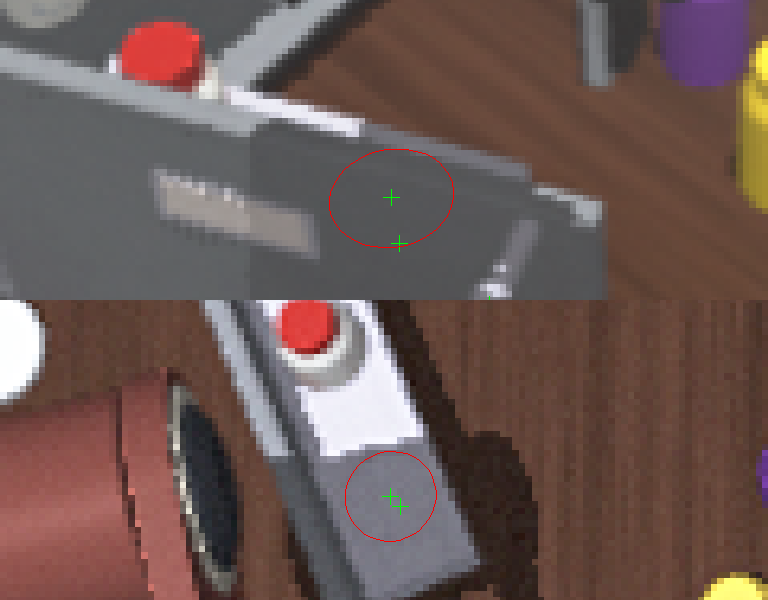

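Run:
```python
from h import *
s,M=toolax(); print(s['joint_pos'].round(2),M.round(3).tolist())
print(go([.4205,-.209,.033],[-.4158,.9095]))
T=np.load('top0.npz'); P=box('top',T['D'],195,275,310,400)
h=P[P[:,2]>.02]; 
for g in np.arange(.36,.54,.02):
    print(round(g,2),[ (lambda q: round(float(q[:,2].max()),3) if len(q) else 0)(P[(abs(P[:,0]-g)<.01)&(abs(P[:,1]-y)<.01)]) for y in np.arange(-.30,-.10,.02)])
# stored cap check
T1=np.load('top1.npz');I=T1['I'];hsv=cv2.cvtColor(I,cv2.COLOR_RGB2HSV)
for c in('top','scene'):
    T1=np.load(c+'1.npz');I=T1['I'];hsv=cv2.cvtColor(I,cv2.COLOR_RGB2HSV)
    p=w2p(c,[.5897,.171,.16]).astype(int); m=np.zeros(I.shape[:2],bool);sl=np.s_[p[1]-12:p[1]+12,p[0]-12:p[0]+12]
    m[sl]=(((hsv[...,0]<8)|(hsv[...,0]>172))&(hsv[...,1]>150)&(hsv[...,2]>100))[sl]; v,u=np.argwhere(m).mean(0);Q=pts(c,m,T1['D']);print(c,m.sum(),atz(c,u,v,.158),Q.mean(0),Q[:,2].max())
```

```text
[ 0.23 -0.41  1.92 -0.    1.63  2.95] [[0.409, -0.913, -0.003], [-0.913, -0.409, -0.001], [-0.001, 0.003, -1.0]]
[np.float64(351.6), np.float64(151.0), np.float64(256.4), np.float64(89.6)]
0.36 [0.014, 0.008, 0.003, 0.006, 0.008, 0.015, 0.021, 0.02, 0.022, 0.02]
0.38 [0.004, 0.009, 0.006, 0.006, 0.019, 0.018, 0.018, 0.011, 0.007, 0.006]
0.4 [0.007, 0.008, 0.006, 0.006, 0.077, 0.078, 0.007, 0.009, 0.005, 0.007]
0.42 [0.008, 0.006, 0.006, 0.006, 0.085, 0.08, 0.043, 0.008, 0.009, 0.007]
0.44 [0.007, 0.006, 0.009, 0.005, 0.072, 0.081, 0.008, 0.007, 0.006, 0.086]
0.46 [0.006, 0.007, 0.006, 0.007, 0.005, 0.008, 0.01, 0.007, 0.006, 0.086]
0.48 [0.007, 0.006, 0.005, 0.005, 0.005, 0.005, 0.007, 0.005, 0.005, 0.059]
0.5 [0.028, 0.036, 0.034, 0.033, 0.031, 0.031, 0.029, 0.004, 0.003, 0.004]
0.52 [0.032, 0.035, 0.042, 0.037, 0.037, 0.035, 0.034, 0.007, 0.052, 0.052]
0.54 [0.041, 0.039, 0.04, 0.045, 0.043, 0.038, 0.041, 0.02, 0.057, 0.047]
top 58 [0.5884449 0.1722247 0.158    ] [0.58767018 0.17156909 0.16113326] 0.16769585942126208
scene 97 [0.5936674 0.1687804 0.158    ] [0.58924241 0.17111334 0.16343644] 0.16632744814534006
```

```bash
python3 -m crank '[30,12,0,-8,100, 70,30,0,-16,100, 110,47,0,-24.5,100, 150,64,20,-33,90, 190,81,40,-41.5,80, 230,99,60,-50,70, 270,116,80,-58,62, 310,133,100,-66.5,62, 351.6,151,120,-75,62, 351.6,151,130,-83,62]'
python3 -c "
from h import *
print(go([.4205,-.209,.033],[-.4158,.9095]))"
```

```text
time: 9.25
tool_pos: [0.4211, -0.2105, 0.1593]
tool_rot: [-0.0, 0.996, 0.092, -0.0]
contact_force: [0.3, 0.2, 0.0]
gripper_width: 0.623
[np.float64(-0.2), np.float64(-1.5), np.float64(126.3), np.float64(-14.0)]
```

```bash
python3 -m crank '[0,0,35,-7,62, 0,0,75,-7,62, 0,0,110,-7,62, 0,0,127,-7,62, 0,0,127,-7,40, 0,0,127,-7,40, 0,0,127,-7,62, 0,0,127,-7,62, 0,0,127,-7,62, 0,0,127,-7,62]'
python3 -c "
from h import *
s=status.state();print(s['tool_pos'],s['gripper_width'],s['contact_force'])"
python3 -m crank '[0,0,0,8,62, 0,0,0,16,62, 0,0,0,24,62, 0,0,0,32,62, 0,0,0,40,62, 0,0,0,48,62, 0,0,0,56,62, 0,0,0,64,62, 0,0,0,72,62, 0,0,0,80,62]'
```

```text
time: 10.25
tool_pos: [0.4226, -0.2089, 0.0352]
tool_rot: [0.001, 0.989, 0.15, 0.001]
contact_force: [0.2, 0.2, 0.9]
gripper_width: 0.623
[ 0.42259599 -0.20885901  0.03518057] 0.6230257085031884 [0.20613466 0.15127883 0.93511187]
time: 11.25
tool_pos: [0.4222, -0.2086, 0.0347]
tool_rot: [0.0, 0.852, -0.523, 0.0]
contact_force: [0.0, -0.3, -0.5]
gripper_width: 0.62
```

```bash
python3 -m crank '[0,0,0,2.7,40, 0,0,0,2.7,20, 0,0,0,2.7,0, 0,0,0,2.7,0, 0,0,0,2.7,0, 0,0,0,2.7,0, 0,0,-30,2.7,0, 0,0,-70,2.7,0, 0,0,-110,2.7,0, 0,0,-150,2.7,0]'
python3 -c "
from h import *
s=status.state();print(s['tool_pos'],s['joint_pos'].round(2),go([.5133,.1361,.18],[-.90947,-.41578]))"
```

```text
time: 12.25
tool_pos: [0.4212, -0.2079, 0.1846]
tool_rot: [-0.0, 0.842, -0.54, -0.001]
contact_force: [1.3, -1.3, -0.3]
gripper_width: 0.433
[ 0.42120519 -0.20794463  0.18456112] [-0.62 -0.3   2.01  0.    1.43  2.09] [np.float64(-274.5), np.float64(-227.0), np.float64(4.8), np.float64(0.0)]
```

```bash
python3 -m crank '[-20,-17,0,0,0, -55,-45,0,0,0, -90,-74,0,0,0, -125,-103,0,0,0, -160,-132,0,0,0, -190,-157,0,0,0, -220,-182,0,0,0, -245,-203,0,0,0, -264,-218,0,0,0, -264,-218,0,0,0]'
python3 - <<'E'
from h import *
print(status.state()['tool_pos'],go([.5133,.1361,.12],[-.90947,-.41578]))
hole=np.array([.5133,.1361]);out=[]
for c in('scene','top'):
    I,D=vision.grab_frame(c); np.savez(f'{c}2.npz',I=I,D=D)
    q=w2p(c,[*hole,.113]).astype(int); J=cv2.resize(I[q[1]-32:q[1]+32,q[0]-60:q[0]+60],None,fx=6.4,fy=6.4,interpolation=cv2.INTER_CUBIC)
    J=(255*(J/255.)**.6).astype(np.uint8)
    ring=np.array([w2p(c,[hole[0]+.0225*np.cos(t),hole[1]+.0225*np.sin(t),.113]) for t in np.linspace(0,6.28,40)])
    cv2.polylines(J,[((ring-q+[60,32]+.5)*6.4).astype(np.int32)],True,(255,0,0),1); out.append(J[:300] if c=='scene' else J[50:350])
save(np.vstack(out),'f.png')
E
```

```text
time: 13.25
tool_pos: [0.5099, 0.1246, 0.183]
tool_rot: [0.0, 0.843, -0.539, -0.001]
contact_force: [0.3, -0.3, -1.3]
gripper_width: 0.427
[0.50989068 0.12455981 0.18304752] [np.float64(-9.0), np.float64(-8.0), np.float64(63.0), np.float64(0.2)]
```

View pics/f.png

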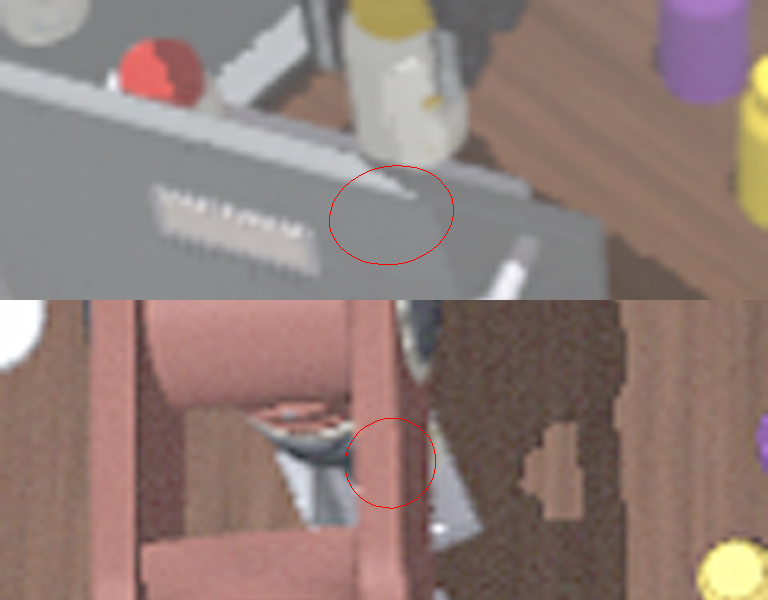

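```bash
python3 -m crank '[-4,-4,0,0,0, -9,-8,0,0,0, -9,-8,10,0,0, -9,-8,20,0,0, -9,-8,30,0,0, -9,-8,32,0,0, -9,-8,35,0,0, -9,-8,38,0,0, -9,-8,41,0,0, -9,-8,41,0,0]'
python3 -c "
from h import *
print(status.state()['tool_pos'],go([.5133,.1361,.1197],[-.90947,-.41578]),status.state()['contact_force'])"
```

```text
time: 14.35
tool_pos: [0.5155, 0.1332, 0.1459]
tool_rot: [-0.0, 0.841, -0.54, 0.002]
contact_force: [-1.4, -0.7, 6.0]
gripper_width: 0.425
[0.51550594 0.13323036 0.14592138] [np.float64(-3.6), np.float64(0.9), np.float64(26.2), np.float64(0.0)] [-1.41588984 -0.73877484  6.02051867]
```

```bash
python3 -m crank '[0,0,-8,0,0, 0,0,-8,0,0, 0,0,-8,0,0, 0,0,-8,0,0, 0,0,-8,0,0, 0,0,-8,0,0, 0,0,-8,0,0, 0,0,-8,0,0, 0,0,-8,0,0, 0,0,-8,0,0]'
python3 -c "
from h import *
print(status.state()['tool_pos'],go([.5133,.1361,.1197],[-.90947,-.41578]),status.state()['contact_force'])"
```

```text
time: 15.35
tool_pos: [0.5139, 0.1338, 0.1513]
tool_rot: [-0.0, 0.841, -0.54, -0.0]
contact_force: [0.6, -1.0, 0.3]
gripper_width: 0.43
[0.51394006 0.1337817  0.15130317] [np.float64(-2.4), np.float64(-0.4), np.float64(31.6), np.float64(0.0)] [ 0.57693639 -0.95469873  0.34300985]
```

```bash
python3 -m crank '[-2.5,-0.4,0,0,0, -2.5,-0.4,0,0,0, -2.5,-0.4,2,0,0, -2.5,-0.4,4,0,0, -2.5,-0.4,6,0,0, -2.5,-0.4,8,0,0, -2.5,-0.4,10,0,0, -2.5,-0.4,12,0,0, -2.5,-0.4,12,0,0, -2.5,-0.4,12,0,0]'
python3 -c "
from h import *
print(status.state()['tool_pos'],go([.5133,.1361,.1197],[-.90947,-.41578]),status.state()['contact_force'])"
```

```text
time: 16.35
tool_pos: [0.5133, 0.1362, 0.1393]
tool_rot: [0.0, 0.841, -0.54, -0.0]
contact_force: [0.5, -0.3, -0.3]
gripper_width: 0.428
[0.51326858 0.13617947 0.1392731 ] [np.float64(0.1), np.float64(0.0), np.float64(19.6), np.float64(0.0)] [ 0.47398667 -0.2818392  -0.28188879]
```

```bash
python3 -m crank '[0,0,4,0,0, 0,0,8,0,0, 0,0,12,0,0, 0,0,15,0,0, 0,0,17,0,0, 0,0,18,0,0, 0,0,19,0,0, 0,0,19.5,0,0, 0,0,19.5,0,0, 0,0,19.5,0,0]'
python3 -c "
from h import *
print(status.state()['tool_pos'],status.state()['contact_force'])"
```

```text
time: 17.35
tool_pos: [0.5134, 0.1362, 0.12]
tool_rot: [-0.0, 0.841, -0.54, 0.0]
contact_force: [-0.9, 0.7, 0.4]
gripper_width: 0.426
[0.51339065 0.13621529 0.12002021] [-0.85456049  0.74584403  0.39727037]
```

```bash
python3 -m crank '[0,0,0.6,0,0, 0,0,0.6,0,0, 0,0,0.6,0,30, 0,0,0.6,0,58, 0,0,0.6,0,58, 0,0,0.6,0,58, 0,0,-10,0,58, 0,0,-40,0,58, 0,0,-80,0,58, 0,0,-120,0,58]'
python3 - <<'E'
from h import *
d=-2.89539644+.1826; dv=np.array([np.cos(d),np.sin(d)]); n=np.array([-dv[1],dv[0]])
Hg=np.array([.63470,.22896]); Hd=Hg+.222*dv-.041*n; print(status.state()['tool_pos'],Hd,go([*Hd,.143],dv))
hole=np.array([.5133,.1361]);c='scene'
I,D=vision.grab_frame(c); q=w2p(c,[*hole,.15]).astype(int); save(I[q[1]-40:q[1]+40,q[0]-60:q[0]+60],'g.png',5)
hsv=cv2.cvtColor(I,cv2.COLOR_RGB2HSV); m=np.zeros(D.shape,bool); sl=np.s_[q[1]-18:q[1]+18,q[0]-18:q[0]+18]
m[sl]=((hsv[...,0]>18)&(hsv[...,0]<38)&(hsv[...,1]>130)&(hsv[...,2]>60))[sl]
v,u=np.argwhere(m).mean(0); print(m.sum(),atz(c,u,v,.158),pts(c,m,D).max(0))
E
```

```text
time: 18.35
tool_pos: [0.5129, 0.1362, 0.2413]
tool_rot: [0.0, 0.841, -0.54, -0.0]
contact_force: [1.5, 0.6, 0.1]
gripper_width: 0.574
[0.51288162 0.13615667 0.24131824] [0.41575152 0.1739458 ] [np.float64(-74.8), np.float64(72.5), np.float64(98.4), np.float64(0.0)]
117 [0.51862324 0.1326972  0.158     ] [0.64828073 0.15166433 0.18379067]
```

View pics/g.png

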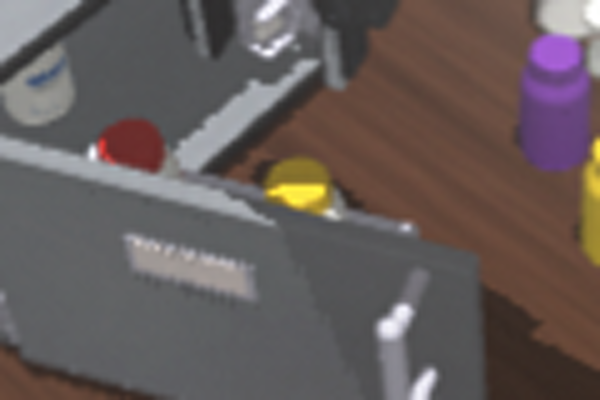

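The yellow-capped bottle stands upright in the hole at crop (300,190), level with the stored red-capped one at (135,145). Now regrip the handle.

```bash
python3 -m crank '[-20,20,0,0,58, -50,48,0,0,58, -74,72,0,0,58, -74.8,72.5,0,0,58, -74.8,72.5,0,0,58, -74.8,72.5,30,0,58, -74.8,72.5,60,0,58, -74.8,72.5,85,0,58, -74.8,72.5,97,0,58, -74.8,72.5,97,0,58]'
python3 -c "
from h import *
s=status.state();print(s['tool_pos'],s['contact_force'],go([.41575,.17395,.143],[-.90947,-.41578]))"
```

```text
time: 19.4
tool_pos: [0.4156, 0.1734, 0.141]
tool_rot: [0.001, 0.841, -0.541, -0.001]
contact_force: [-0.3, 0.1, 0.5]
gripper_width: 0.581
[0.4156495  0.17342218 0.14099164] [-0.26017659  0.08121258  0.5424318 ] [np.float64(-0.4), np.float64(-0.3), np.float64(-2.0), np.float64(-0.0)]
```

```bash
python3 -m crank '[0,0,-1,0,20, 0,0,-1,0,0, 0,0,-1,0,0, 0,0,-1,0,0, 0,0,-1,0,0, 0,0,-1,0,0, 0,0,-1,0,0, 0,0,-1,0,0, 0,0,-1,0,0, 0,0,-1,0,0]'
python3 -c "
import numpy as np
for d in [2,5,9,13,17,21,25,29,32,34,36,38]:
    t=-np.radians(d);c,s=np.cos(t),np.sin(t);print(d,(np.array([-41*c-222*s,-41*s+222*c])-[-41,222]).round(1))
from h import *
print(repr(status.state()['tool_pos']))"
```

```text
time: 20.4
tool_pos: [0.4153, 0.1737, 0.1459]
tool_rot: [0.001, 0.842, -0.54, -0.001]
contact_force: [-10.0, -3.1, 8.7]
gripper_width: 0.11
2 [7.8 1.3]
5 [19.5  2.7]
9 [35.2  3.7]
13 [51.   3.5]
17 [66.7  2.3]
21 [82.3 -0.1]
25 [97.7 -3.5]
29 [112.8  -8. ]
32 [123.9 -12. ]
34 [131.2 -15. ]
36 [138.3 -18.3]
38 [145.4 -21.8]
array([0.41526762, 0.17370406, 0.14585169])
```

```bash
python3 -m crank '[7.8,1.3,0,-2,0, 19.5,2.7,0,-5,0, 35.2,3.7,0,-9,0, 51,3.5,0,-13,0, 66.7,2.3,0,-17,0, 82.3,-0.1,0,-21,0, 97.7,-3.5,0,-25,0, 112.8,-8,0,-29,0, 123.9,-12,0,-32,0, 131.2,-15,0,-34,0]'
python3 -c "
from h import *
s=status.state()
p=s['tool_pos'][:2]-[.6347,.22896];print(p,np.hypot(*p),np.arctan2(p[1],p[0])+1.63773,s['contact_force'],2*np.arcsin(s['tool_rot'][2])-2*np.arcsin(.054))"
```

```text
time: 21.4
tool_pos: [0.4851, 0.0592, 0.1459]
tool_rot: [0.001, 0.963, -0.27, 0.001]
contact_force: [-5.0, -4.1, 5.4]
gripper_width: 0.108
[-0.14958501 -0.16978174] 0.22627751649649466 -0.6553086804286377 [-5.02633568 -4.05103999  5.37521005] -0.6550736536859214
```

```bash
python3 -m crank '[7.8,1.3,0,-2,0, 19.5,2.7,0,-5,0, 35.2,3.7,0,-9,0, 51,3.5,0,-13,0, 66.7,2.3,0,-17,0, 82.3,-0.1,0,-21,0, 97.7,-3.5,0,-25,0, 109,-6.8,0,-28,0, 116.5,-9.3,0,-30,0, 116.5,-9.3,0,-30,0]'
cat > m.py <<'E'
from h import *
s=status.state()
p=s['tool_pos'][:2]-[.6347,.22896];th=-(np.arctan2(p[1],p[0])+1.63773); n=np.array([.9933,.1154])
print('r',np.hypot(*p).round(4),'th',th.round(4),'mm at handle',(th*222).round(2),'F',s['contact_force'].round(1),'Fn on tool',(n@s['contact_force'][:2]).round(1),'yawerr',(-2*np.arcsin(s['tool_rot'][2])+2*np.arcsin(.054)-th).round(4))
E
python3 m.py
```

```text
time: 22.4
tool_pos: [0.5906, 0.0071, 0.1459]
tool_rot: [0.001, 1.0, -0.012, 0.002]
contact_force: [-0.4, -3.8, 3.8]
gripper_width: 0.11
r 0.2262 th 0.1293 mm at handle 28.7 F [-0.4 -3.8  3.8] Fn on tool -0.8 yawerr 0.0036
```

```bash
python3 -m crank '[3.9,0.7,0,-1,0, 7.8,1.3,0,-2,0, 11.7,1.8,0,-3,0, 15.6,2.3,0,-4,0, 17.5,2.5,0,-4.5,0, 19.5,2.7,0,-5,0, 20.5,2.8,0,-5.3,0, 20.5,2.8,0,-5.3,0, 20.5,2.8,0,-5.3,0, 20.5,2.8,0,-5.3,0]'; python3 m.py
```

```text
time: 23.4
tool_pos: [0.6101, 0.004, 0.1459]
tool_rot: [0.001, 0.999, 0.034, 0.002]
contact_force: [-1.9, -3.8, 4.5]
gripper_width: 0.109
r 0.2263 th 0.0419 mm at handle 9.29 F [-1.9 -3.8  4.5] Fn on tool -2.3 yawerr -0.0012
```

```bash
python3 -m crank '[1,0.2,0,-0.26,0, 2,0.4,0,-0.5,0, 3,0.5,0,-0.8,0, 4,0.7,0,-1,0, 4,0.7,0,-1,0, 4,0.7,0,-1,0, 4,0.7,0,-1,0, 4,0.7,0,-1,0, 4,0.7,0,-1,0, 4,0.7,0,-1,0]'; python3 m.py
python3 -m crank '[0.5,0.1,0,-0.1,0, 1,0.2,0,-0.2,0, 1.5,0.3,0,-0.4,0, 1.5,0.3,0,-0.4,0, 1.5,0.3,0,-0.4,0, 1.5,0.3,0,-0.4,0, 1.5,0.3,0,-0.4,0, 1.5,0.3,0,-0.4,0, 1.5,0.3,0,-0.4,0, 1.5,0.3,0,-0.4,0]'; python3 m.py
```

```text
time: 24.4
tool_pos: [0.6138, 0.0037, 0.1459]
tool_rot: [0.001, 0.999, 0.042, 0.001]
contact_force: [-2.4, -5.0, 5.7]
gripper_width: 0.108
r 0.2263 th 0.0257 mm at handle 5.71 F [-2.4 -5.   5.7] Fn on tool -3.0 yawerr -0.0026
time: 25.4
tool_pos: [0.6148, 0.0035, 0.1459]
tool_rot: [0.001, 0.999, 0.046, 0.0]
contact_force: [-3.6, -3.4, 6.4]
gripper_width: 0.111
r 0.2263 th 0.0212 mm at handle 4.7 F [-3.6 -3.4  6.4] Fn on tool -3.9 yawerr -0.005
```

```bash
for i in 1; do python3 -m crank '[0.5,0.1,0,-0.1,0, 1,0.2,0,-0.2,0, 1.5,0.3,0,-0.3,0, 1.5,0.3,0,-0.3,0, 1.5,0.3,0,-0.3,0, 1.5,0.3,0,-0.3,0, 1.5,0.3,0,-0.3,0, 1.5,0.3,0,-0.3,0, 1.5,0.3,0,-0.3,0, 1.5,0.3,0,-0.3,0]' >/dev/null; python3 m.py; done
python3 -m crank '[0.5,0.1,0,-0.1,0, 1,0.2,0,-0.2,0, 1,0.2,0,-0.2,0, 1,0.2,0,-0.2,0, 1,0.2,0,-0.2,0, 1,0.2,0,-0.2,0, 1,0.2,0,-0.2,0, 1,0.2,0,-0.2,0, 1,0.2,0,-0.2,0, 1,0.2,0,-0.2,0]' >/dev/null; python3 m.py
```

```text
r 0.2263 th 0.0166 mm at handle 3.68 F [-6.2 -3.9  8.1] Fn on tool -6.6 yawerr -0.0057
r 0.2263 th 0.0137 mm at handle 3.03 F [-6.7 -4.2  9.9] Fn on tool -7.1 yawerr -0.0063
```

```bash
python3 -m crank '[0.5,0.1,0,-0.1,0, 1,0.2,0,-0.2,0, 1,0.2,0,-0.2,0, 1,0.2,0,-0.2,0, 1,0.2,0,-0.2,0, 1,0.2,0,-0.2,0, 1,0.2,0,-0.2,0, 1,0.2,0,-0.2,0, 1,0.2,0,-0.2,0, 1,0.2,0,-0.2,0]' >/dev/null; python3 m.py
python3 -m crank '[0.5,0.1,0,-0.1,0, 1,0.2,0,-0.2,0, 1,0.2,0,-0.2,0, 1,0.2,0,-0.2,0, 1,0.2,0,-0.2,0, 1,0.2,0,-0.2,0, 1,0.2,0,-0.2,0, 1,0.2,0,-0.2,0, 1,0.2,0,-0.2,0, 1,0.2,0,-0.2,0]' >/dev/null; python3 m.py
```

```text
r 0.2263 th 0.0106 mm at handle 2.36 F [-8.7 -3.3  9.6] Fn on tool -9.0 yawerr -0.0067
r 0.2263 th 0.0076 mm at handle 1.69 F [-10.3  -4.    9.6] Fn on tool -10.6 yawerr -0.0072
```

```bash
python3 -m crank '[0.5,0.1,0,-0.1,0, 1,0.2,0,-0.2,0, 1,0.2,0,-0.2,0, 1,0.2,0,-0.2,0, 1,0.2,0,-0.2,0, 1,0.2,0,-0.2,0, 1,0.2,0,-0.2,0, 1,0.2,0,-0.2,0, 1,0.2,0,-0.2,0, 1,0.2,0,-0.2,0]' >/dev/null; python3 m.py
python3 -m crank '[0.5,0.1,0,-0.1,0, 1,0.2,0,-0.2,0, 1,0.2,0,-0.2,0, 1,0.2,0,-0.2,0, 1,0.2,0,-0.2,0, 1,0.2,0,-0.2,0, 1,0.2,0,-0.2,0, 1,0.2,0,-0.2,0, 1,0.2,0,-0.2,0, 1,0.2,0,-0.2,0]' >/dev/null; python3 m.py
```

```text
r 0.2263 th 0.0045 mm at handle 0.99 F [-12.   -4.   11.1] Fn on tool -12.4 yawerr -0.0076
r 0.2263 th 0.0014 mm at handle 0.31 F [-14.1  -3.9  12.5] Fn on tool -14.5 yawerr -0.008
```

```bash
python3 -m crank '[0.4,0.1,0,-0.1,0, 0.8,0.1,0,-0.2,0, 0.8,0.1,0,-0.2,0, 0.8,0.1,0,-0.2,0, 0.8,0.1,0,-0.2,0, 0.8,0.1,0,-0.2,0, 0.8,0.1,0,-0.2,0, 0.8,0.1,0,-0.2,0, 0.8,0.1,0,-0.2,0, 0.8,0.1,0,-0.2,0]' >/dev/null; python3 m.py
```

```text
r 0.2263 th -0.0011 mm at handle -0.25 F [-13.9  -4.   11.6] Fn on tool -14.2 yawerr -0.0089
```

```bash
python3 -m crank '[0.4,0.1,0,-0.1,0, 0.8,0.1,0,-0.2,0, 0.8,0.1,0,-0.2,0, 0.8,0.1,0,-0.2,0, 0.8,0.1,0,-0.2,0, 0.8,0.1,0,-0.2,0, 0.8,0.1,0,-0.2,0, 0.8,0.1,0,-0.2,0, 0.8,0.1,0,-0.2,0, 0.8,0.1,0,-0.2,0]' >/dev/null; python3 m.py
```

```text
r 0.2263 th -0.0036 mm at handle -0.8 F [-14.7  -4.2  13.5] Fn on tool -15.1 yawerr -0.0099
```

```bash
python3 -m crank '[0.4,0.1,0,-0.1,0, 0.8,0.1,0,-0.2,0, 0.8,0.1,0,-0.2,0, 0.8,0.1,0,-0.2,0, 0.8,0.1,0,-0.2,0, 0.8,0.1,0,-0.2,0, 0.8,0.1,0,-0.2,0, 0.8,0.1,0,-0.2,0, 0.8,0.1,0,-0.2,0, 0.8,0.1,0,-0.2,0]' >/dev/null; python3 m.py
```

```text
r 0.2264 th -0.0062 mm at handle -1.39 F [-14.9  -4.3  13.2] Fn on tool -15.3 yawerr -0.0107
```

```bash
python3 -m crank '[0.4,0.1,0,-0.1,0, 0.8,0.1,0,-0.2,0, 0.8,0.1,0,-0.2,0, 0.8,0.1,0,-0.2,0, 0.8,0.1,0,-0.2,0, 0.8,0.1,0,-0.2,0, 0.8,0.1,0,-0.2,0, 0.8,0.1,0,-0.2,0, 0.8,0.1,0,-0.2,0, 0.8,0.1,0,-0.2,0]' ; python3 m.py
```

```text
time: 35.4
tool_pos: [0.6228, 0.003, 0.1458]
tool_rot: [0.001, 0.998, 0.064, -0.002]
contact_force: [-10.7, -4.0, 10.8]
gripper_width: 0.112
r 0.2263 th -0.0144 mm at handle -3.2 F [-10.7  -4.   10.8] Fn on tool -11.1 yawerr -0.0061
```

Snap felt: the force dropped from 15.3 to 11.1 N and the door jumped 1.8 mm forward. Now relax the push and check that the catch holds.

```bash
python3 -m crank '[-0.5,-0.1,0,0.1,0, -1,-0.2,0,0.2,0, -1.5,-0.3,0,0.3,0, -2,-0.4,0,0.4,0, -2.5,-0.4,0,0.5,0, -3,-0.5,0,0.6,0, -3.5,-0.6,0,0.7,0, -4,-0.6,0,0.8,0, -4,-0.6,0,0.8,0, -4,-0.6,0,0.8,0]' >/dev/null; python3 m.py
```

```text
r 0.2263 th -0.0024 mm at handle -0.53 F [-6.5 -2.9  7.6] Fn on tool -6.7 yawerr -0.004
```

```bash
python3 -m crank '[-0.5,-0.1,0,0.1,0, -1,-0.2,0,0.2,0, -1.5,-0.3,0,0.3,0, -2,-0.4,0,0.4,0, -2,-0.4,0,0.4,0, -2,-0.4,0,0.4,0, -2,-0.4,0,0.4,0, -2,-0.4,0,0.4,0, -2,-0.4,0,0.4,0, -2,-0.4,0,0.4,0]' >/dev/null; python3 m.py
```

```text
r 0.2263 th 0.0035 mm at handle 0.78 F [-3.6 -3.2  6.9] Fn on tool -3.9 yawerr -0.0029
```

```bash
python3 -m crank '[-0.5,-0.1,0,0.1,0, -1,-0.2,0,0.2,0, -1.5,-0.2,0,0.3,0, -1.5,-0.2,0,0.3,0, -1.5,-0.2,0,0.3,0, -1.5,-0.2,0,0.3,0, -1.5,-0.2,0,0.3,0, -1.5,-0.2,0,0.3,0, -1.5,-0.2,0,0.3,0, -1.5,-0.2,0,0.3,0]' >/dev/null; python3 m.py
```

```text
r 0.2263 th 0.008 mm at handle 1.77 F [-1.4 -4.   5. ] Fn on tool -1.9 yawerr -0.0022
```

```bash
python3 -m crank '[-0.5,-0.1,0,0.1,0, -1,-0.2,0,0.2,0, -1.5,-0.2,0,0.3,0, -2,-0.3,0,0.4,0, -2,-0.3,0,0.4,0, -2,-0.3,0,0.4,0, -2,-0.3,0,0.4,0, -2,-0.3,0,0.4,0, -2,-0.3,0,0.4,0, -2,-0.3,0,0.4,0]' >/dev/null; python3 m.py
```

```text
r 0.2263 th 0.0141 mm at handle 3.13 F [ 2.1 -4.4  5.2] Fn on tool 1.6 yawerr -0.0014
```

```bash
python3 -m crank '[0.5,0.1,0,-0.1,0, 1,0.2,0,-0.2,0, 1,0.2,0,-0.2,0, 1,0.2,0,-0.2,20, 1,0.2,0,-0.2,58, 1,0.2,0,-0.2,58, 1,0.2,0,-0.2,58, 1,0.2,0,-0.2,58, 1,0.2,-20,-0.2,58, 1,0.2,-60,-0.2,58]'
python3 m.py
python3 -m crank '[0,0,-30,0,58, -20,0,-60,0,58, -60,0,-60,0,58, -100,0,-60,0,58, -140,0,-60,0,58, -140,40,-60,0,58, -140,80,-60,0,58, -140,120,-60,0,58, -140,160,-60,0,58, -140,160,-60,0,58]'
python3 - <<'E'
from h import *
S0=np.load('scene0.npz')['D'];S,D=vision.grab_frame('scene')
fs=[]
Ds=[D]+[vision.grab_frame('scene')[1] for _ in range(3)]
for nm,d in [('before',S0)]+[('now',x) for x in Ds]:
    Q=box('scene',d,140,290,140,285)
    f=Q[(Q[:,2]>.03)&(Q[:,2]<.17)&(Q[:,0]<.72)&(Q[:,0]>.55)&(Q[:,1]<.30)&(Q[:,1]>0.0)]
    m=np.ones(len(f),bool)
    for _ in range(12):
        c=np.polyfit(f[m,1],f[m,0],1); e=f[:,0]-np.polyval(c,f[:,1]); m=abs(e)<.005
    print(nm,c,m.sum(),'x at y=.23,.007',np.polyval(c,[.23,.007]))
save(S[110:300,130:430],'i.png',2.6)
E
```

```text
time: 40.4
tool_pos: [0.6132, 0.0043, 0.1996]
tool_rot: [-0.001, 0.999, 0.05, -0.005]
contact_force: [0.1, 0.3, 0.2]
gripper_width: 0.581
r 0.2257 th 0.0285 mm at handle 6.32 F [0.1 0.3 0.2] Fn on tool 0.1 yawerr -0.0197
time: 41.4
tool_pos: [0.4923, -0.1727, 0.2636]
tool_rot: [0.0, 0.999, 0.047, -0.0]
contact_force: [-0.2, -0.1, -0.3]
gripper_width: 0.58
before [-0.10643074  0.65497985] 2953 x at y=.23,.007 [0.63050078 0.65423484]
now [-0.10998918  0.65575428] 2954 x at y=.23,.007 [0.63045677 0.65498436]
now [-0.10990806  0.65574112] 2943 x at y=.23,.007 [0.63046226 0.65497176]
now [-0.10932498  0.65568704] 2942 x at y=.23,.007 [0.6305423  0.65492177]
now [-0.1099114  0.6557377] 2948 x at y=.23,.007 [0.63045808 0.65496832]
```

View pics/i.png

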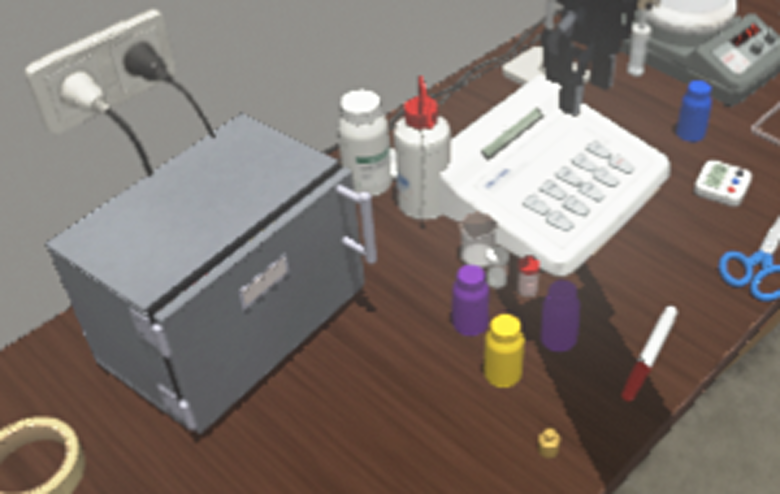

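The door plane is 0.7 mm further in at the handle edge than at the start, so it is caught. The vials, weight and other bottles are in place, and the gripper is clear.

```bash
python3 -c "
from plant import order; print(order.job_done())"
```

```text
the job is handed in; nothing more can be done
None
```

The bottle is in the rack, the door is shut on its catch, and the job is handed in after about 42 s of robot time; the hand-in reports no verdict.

- **Opening:** I gripped the handle and pulled the door through the catch, slowly along its arc to about 1.26 rad. The hinge position came from fitting a circle to the handle's path.
- **Bottle:** I picked the white bottle with the yellow cap, not the purple, yellow or blue ones. The first lowering touched the rim of the hole with about 6 N, 2.4 mm off-centre. I lifted it, corrected and lowered it without resistance, then released it. A picture showed it upright and level with the stored bottle. I could not see the hole itself, so its position came from the fitted hinge and the given dimensions.
- **Closing:** I pressed in steps of about 0.6 mm, reading the force after each. The highest reading was 15.3 N. The catch then snapped: the force fell to 11.1 N and the door jumped 1.8 mm. With the push relaxed, a light tug met resistance, so the catch was holding.

**Last checks:**
- **Door:** With the gripper clear and the force at zero, the camera shows it about 0.0035 rad further shut than at the start. That agrees with being caught. The angle from the gripper read slightly open instead, probably because the grip slipped on the handle bar, so I trusted the camera and the snap.
- **Rest of the bench:** In the last picture the vials, weight and other bottles look unmoved; I did not measure them.
- **Bottles behind the door:** They could not be seen once it was shut. My last view of them was before the slow closing swing.

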